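# Push the empty sea-urchin tray through the scrap chute's flap

### The job

The empty wooden sea-urchin tray on the deck of the scrap station is finished with: send it down the chute without picking it up. Push the chute's sprung flap open with one finger and, while that finger keeps it open, slide the tray along the deck and over the sill with the other finger until it drops into the scrap pan. Then come away so that the flap springs shut, and leave everything else where it stands.

Things in the scene. Friction and masses are not known exactly. Their poses are not given: they have to be found in the camera images.
- sill (a point): middle of the sill of the steel scrap station: the edge where its level deck ends and the chute begins, at deck height, 160 mm above the counter. x is level and points from deck into chute (the way the tray goes), y along the sill, z up. The deck spans x -280 to 0, y -160 to 160 mm, with a rim 8 mm high on both sides and back. Beyond the sill there is no floor but a drop to the pan
- station: the fixed scrap station, origin on the counter 160 mm under sill, same axes. Beyond the sill stands a steel hood, its mouth 196 mm wide between two cheeks (y = -101, +101 mm), shut by the sloping flap; behind the flap's hinge is a level roof 64 mm above the deck, x = 107 to 202 mm. Under the hood is a clear plastic scrap pan, floor 155 mm below the deck
- flap (a joint): angle of the plain steel flap (rad): 0 shut, 1.25 at most. Pushed forward or down it swings down and inwards about its hinge, hanging straight down at 1.05; a spring shuts it when let go. About 1.5 N at the free edge starts it, 5 to 7 N hold it open nearer the hinge. The light tray pushed against it tends to ride up
- hinge (a point): middle of the flap's hinge line, which runs along the sill's y, 107 mm beyond the sill and 62 mm above the deck; same axes as the sill. The flap is a 2 mm sheet 196 mm wide and 124 mm long; shut, it slopes at 30 degrees from here down to its free edge at the sill
- tray: the empty wooden sea-urchin tray, an open shallow box of 4 mm thin wood, 42 mm (its x) by 88 mm (its y) by 17 mm high, about 50 g, origin at the centre of its underside. It lies loose on the deck 95 to 200 mm before the sill, its long side roughly along the sill (within 0.35 rad), at most 25 mm off the middle line
- cup: bystander: small blue sake cup, 48 mm wide, 42 mm high, standing on the deck beside the tray's way on the sill's -y side; origin at the centre of its underside
- lime: bystander: half lime lying cut side down on the deck near the sill on its +y side, 50 mm wide, 25 mm high; origin at the centre of its underside
- rest: bystander: white ceramic chopstick rest, 52 by 16 by 13 mm, on the deck towards the back on the sill's +y side; origin at the centre of its underside
- pot: bystander: dark blue lidded pot on the counter, 164 mm wide, 100 mm high; origin at the centre of its underside
- box: bystander: dark green square lidded ceramic box on the counter, 86 mm square, 58 mm high; origin at the centre of its underside
- bowl: bystander: white bowl on the counter, 130 mm wide, 65 mm high; origin at the centre of its underside
- yunomi: bystander: brown tea cup on the counter, 72 mm wide, 88 mm high; origin at the centre of its underside
Things that resemble listed ones, but are neither listed nor needed, are in the scene too. What is meant by the tray is not green, red or turquoise, and is the larger of those in its own colour.

How it is judged:
On the way, in this order (a step that is already met when the one before it is completed fails the run):
1. a finger pushes the flap open (more than 0.15 rad) while the tray still lies on the deck (value of joint flap above 0.15 rad and contact force between the fingers and flap above 0.2 N and x of tray in the frame of sill below 0 m and z of tray in the frame of sill above -0.01 m), for 0.1 s.
2. the tray drops past the sill while a finger still holds the flap open (z of tray in the frame of sill below -0.03 m and x of tray in the frame of sill above 0 m and value of joint flap above 0.25 rad and contact force between the fingers and flap above 0.2 N), for 0.05 s.
At the end, for the whole second after the job is handed in: the tray lies at rest in the scrap pan under the hood (its origin beyond the sill and more than 50 mm below the deck) and the flap has sprung shut (within 0.05 rad) (z of tray in the frame of sill below -0.05 m and x of tray in the frame of sill between 0 and 0.2 m and y of tray in the frame of sill between -0.11 and 0.11 m and linear speed of tray below 0.02 m/s and value of joint flap below 0.05 rad); the robot touches nothing.
It fails at once if the tray is lifted (more than 30 mm above the deck), or rides up over the flap (z of tray in the frame of sill above 0.03 m).
It fails at once if a bystander is moved more than 30 mm (distance of any of cup, lime, rest, pot, box, bowl, yunomi from where it was at the start of the episode above 0.03 m).
It also fails if it takes over 32 s, if anything falls off the work surface, if the arm or the gripper's body presses on something with over 40 N, if the wrist force passes 120 N, or if a joint passes its speed limit or range.

### The arm

A 7-joint arm with a two-finger parallel gripper is mounted at the origin on the work surface. World frame = base frame: x ahead of the robot, y to its left, z up, the work surface at z = 0. Lengths are in m, angles in rad, forces in N, time in s.
With the tool pointing down it reaches from about 0.4 to 0.9 m from the base axis. Payload 5.6 kg.
Tool frame: the origin (TCP) lies midway between the tips of the shut fingers; the grasp point (between the pads) lies 19 mm behind it; z points along the fingers, y is the line along which they close (so a half turn about z gives the same grasp; the last joint's range is limited). The gripper opens to 92 mm and grips with 3 to 60 N. Pads are 20 mm wide; open, the fingers measure 128 mm over their backs; the gripper's body (75 mm by 189 mm) begins 69 mm behind the grasp point.
Start: joints at [-1.219, 0.468, -0.012, 1.603, 0.006, 1.071, -0.056], TCP at [0.25, 0.6, 0.215] pointing down, gripper open.
Joint ranges: [-2.53, 2.53], [-0.31, 2.02], [-1.57, 1.55], [0.28, 2.44], [-1.29, 4.43], [0.15, 1.84], [-2.92, 2.92]. Speed limits (rad/s): [2.57, 2.57, 3.14, 3.14, 3.14, 3.14, 3.14].

### API

Orientations are given as a 3x3 rotation matrix whose columns are the frame's x, y, z axes.
In Python, from station import env, effector, solver, viewer, workorder, search_frame, tip_of gives the robot as it stands. Calls block until the motion is done:
- env.reach(position, orientation): joint-space move of the TCP to a pose.
- env.movel(position, frame=None, rate=0.15): straight line of the TCP; frame=None keeps the orientation; rate is the mean speed in m/s.
- env.goto_joints(angles): joint-space move.
- effector.release() and effector.grasp(squeeze=None): open the fingers fully, or close them until they stop; squeeze is the grip in N (None keeps the last).
- env.pause(seconds).
- solver.inverse_kinematics(position, orientation): joint angles nearest the present ones, or None.
- env.sense(): the state.
- viewer.read_camera(name): name is "side" or "top"; returns (picture, depth): 480x640x3 uint8, red, green, blue; 480x640 float32, m along the optical axis (not along the pixel's ray), 0 where there is no reading.
- viewer.camera_info(name): a dict with "intrinsics" (3x3 intrinsics, pixels), "eye" and "rotation" of the camera in the world. Camera axes: x right, y up, looking along -z (the intrinsics and any distortion apply to the point x, -y, -z); pixel columns grow to the right and rows downward; lengths in m; the calibration is good to about 2 mm. A picture is of the moment at which its call begins. camera_info takes no time and is no camera call.
A pose or a line that the arm cannot do raises env.PlanningError and nothing moves.
- workorder.finish_job(): hands the job in; it is judged then, once.
Trained networks look in the newest picture that a camera, given by its name, has taken for a name from the list of things; names that differ only in an ending like _2 or _b are one class to them, and where a whole thing is asked for, a point or a joint stands for the part that bears it (a point fixed in the world has none). Each returns a list of dicts, best first, with "score" (0 to 1); they miss things now and then, are a little off and sometimes report something else, mostly with a low value. They report only what shows in the picture. A call takes as long as a camera call. They do not tell look-alikes from the thing itself.
- search_frame(camera, name): "at" ([x, y, z] in m, in world coordinates, good to about 4 mm: the middle of the surface that is visible of it).
- tip_of(camera, name): "at" ([x, y, z] in m, in world coordinates, good to about 4 mm: a listed point, or the origin of a listed thing).
The state is a dict: "t": time; "joint_positions": joint angles; "joint_velocities": joint speeds; "tau": joint torques, N m; "ee_pos": TCP position; "tcp_rot": TCP orientation; "wrist_force": force on the tool from outside, world axes, zero at the start; "moment": the same for the moment, N m; "gripper_width": finger opening in m; "grasp_force": force on a finger pad.
Only numpy, scipy, OpenCV 4.12 (cv2) and the standard library are available. Lean on these libraries where they do the work, as an engineer would, in place of code of your own. Each camera call takes 0.05 s, during which the arm holds its last target. There are 200 camera calls.

## Working session

There is one attempt and no reset: what is moved stays moved. The work goes in short steps, each a Python script; the robot and the scene stay as the last script left them, time stands still between calls to the robot, and variables do not carry over. Pictures are saved under pics/ and viewed, at most 10 in all, crops included, and the job is handed in when it is done.

```bash
ls; mkdir -p pics
python3 - <<'E'
from station import *
import cv2,numpy as np
for c in("side","top"):
    p,d=viewer.read_camera(c); cv2.imwrite(f"pics/{c}0.png",p[:,:,::-1]); np.save(f"pics/{c}0.npy",d)
    i=viewer.camera_info(c); print(c,{k:np.round(v,3).tolist() if not isinstance(v,str) else v for k,v in i.items()})
    for n in("sill","hinge","tray","cup","lime","rest"):
        for r in tip_of(c,n)[:4]: print(n,np.round(r["at"],3),round(r["score"],2))
print(env.sense()["t"])
E
```

```text
pics
side {'intrinsics': [[586.559, 0.0, 327.446], [0.0, 586.559, 232.795], [0.0, 0.0, 1.0]], 'eye': [0.453, 1.061, 1.201], 'rotation': [[-0.995, 0.056, -0.079], [-0.096, -0.707, 0.701], [-0.017, 0.705, 0.709]]}
sill [0.529 0.136 0.159] 0.93
hinge [0.497 0.24  0.224] 0.67
tray [ 0.58  -0.024  0.159] 0.76
tray [ 0.35  -0.218 -0.001] 0.74
tray [0.742 0.234 0.   ] 0.72
cup [0.707 0.004 0.164] 0.87
cup [0.631 0.438 0.002] 0.62
lime [0.433 0.021 0.16 ] 0.5
rest [ 0.478 -0.103  0.158] 0.54
top {'intrinsics': [[603.86, 0.0, 305.344], [0.0, 603.86, 244.341], [0.0, 0.0, 1.0]], 'eye': [0.43, 0.017, 1.49], 'rotation': [[0.006, 0.994, -0.107], [-1.0, 0.008, 0.013], [0.014, 0.107, 0.994]]}
sill [0.53  0.137 0.164] 0.68
tray [ 0.494 -0.254 -0.001] 0.94
tray [ 0.582 -0.024  0.163] 0.84
tray [0.749 0.235 0.001] 0.79
tray [ 0.357 -0.217 -0.002] 0.75
cup [0.7   0.004 0.161] 0.84
lime [0.436 0.021 0.16 ] 0.57
rest [ 0.478 -0.102  0.158] 0.68
0.7
```

View pics/side0.png

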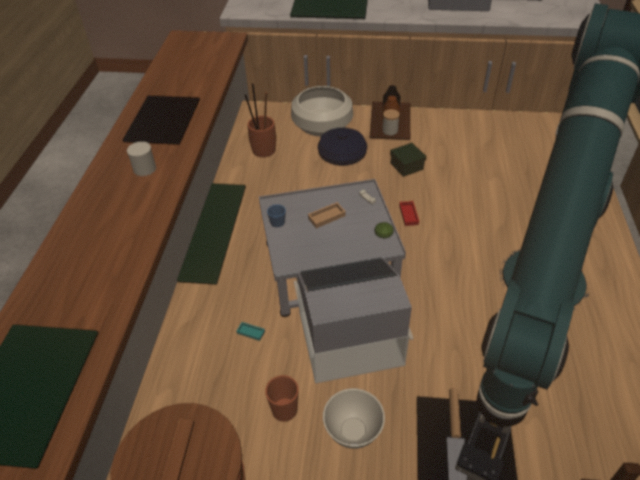

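View pics/top0.png

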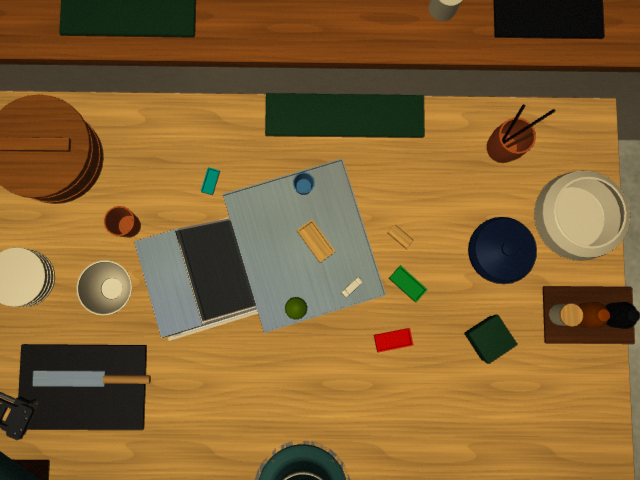

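The candidate trays in the top view are tan on the deck at (316,241), smaller tan on the counter at (400,236), green at (407,284), red at (393,340) and turquoise at (210,181). The one at (316,241) fits: it has the right colour, is the larger of the tan pair, and lies on the deck. I'll rectify the deck plane to confirm this and to measure the station's axes and the tray's yaw.

Run:
```python
from station import *
import cv2,numpy as np
p=cv2.imread("pics/top0.png"); i=viewer.camera_info("top"); K,e,R=[np.array(i[k]) for k in("intrinsics","eye","rotation")]
def px(X):
    c=(np.atleast_2d(X)-e)@R*[1,-1,-1]; q=c@K.T; return q[:,:2]/q[:,2:]
def back(u,z):
    r=R@(np.linalg.inv(K)@[u[0],u[1],1]*[1,-1,-1]); return e+r*(z-e[2])/r[2]
for u in((223,195),(264,332),(342,160),(384,295)): print(u,np.round(back(u,.168),4))
# ortho at z=.165, 0.5 mm/px : col=(x-.30)/.0007,row=(y+.22)/.0007
s=.0007;W=np.float32([[.30,-.28],[.80,-.28],[.80,.28],[.30,.28]])
src=px(np.c_[W,np.full(4,.168)]).astype(np.float32); dst=((W-[.30,-.28])/s).astype(np.float32)
o=cv2.warpPerspective(p,cv2.getPerspectiveTransform(src,dst),(715,600),flags=cv2.INTER_CUBIC)
hsv=cv2.cvtColor(o,cv2.COLOR_BGR2HSV)
m=((hsv[...,1]>70)&(hsv[...,0]<25)&(hsv[...,2]>90)).astype(np.uint8)
c0=((np.array([.581,-.024])-[.30,-.28])/s).astype(int)
w=np.zeros_like(m); cv2.circle(w,tuple(map(int,c0)),95,1,-1); m=cv2.morphologyEx(m*w,cv2.MORPH_CLOSE,np.ones((5,5)))
n,l,st,ce=cv2.connectedComponentsWithStats(m)
for k in range(1,n):
    if st[k,4]<800: continue
    r=cv2.minAreaRect(np.argwhere(l==k)[:,::-1].astype(np.float32)); b=cv2.boxPoints(r)
    print("rect",np.array(r[0])*s+[.30,-.28],np.array(r[1])*s,r[2]); cv2.drawContours(o,[b.astype(int)],0,(0,0,255),1)
cv2.imwrite("pics/ortho.png",o)
```

```text
(223, 195) [0.6806 0.1825 0.168 ]
(264, 332) [0.3803 0.0875 0.168 ]
(342, 160) [ 0.7624 -0.0816  0.168 ]
(384, 295) [ 0.4619 -0.1735  0.168 ]
rect [ 0.58076285 -0.02318137] [0.09073302 0.04528867] 35.95242691040039
```

View pics/ortho.png

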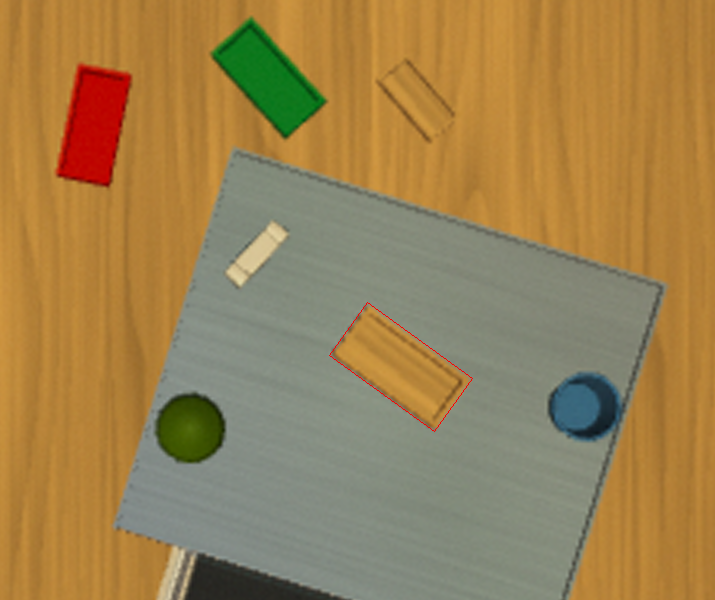

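The crop shows the larger tan tray at ortho (400,367), measuring 91x45 mm, so it is the right one. The smaller look-alike is on the counter at (415,100). The tray sits at x = -167 mm, y ≈ 0 in the sill frame, yawed 0.32 rad. I'll straddle it with the open fingers, one ahead for the flap and one behind for the tray.

```bash
cat > h.py <<'E'
from station import *
import numpy as np, cv2
a=np.deg2rad(107.3); S=np.array([.530,.136]); X=np.array([np.cos(a),np.sin(a)]); Y=np.array([-X[1],X[0]])
def P(x,y,z): return [*(S+x*X+y*Y),.160+z]
def ori(s): 
    y=s*np.array([*X,0]); z=np.array([0,0,-1.]); return np.c_[np.cross(y,z),y,z]
def snap(c,f):
    p,d=viewer.read_camera(c); cv2.imwrite(f"pics/{f}.png",p[:,:,::-1])
def st():
    q=env.sense(); print(round(q["t"],2),"x,y",np.round([(np.array(q["ee_pos"])[:2]-S)@X,(np.array(q["ee_pos"])[:2]-S)@Y],4),"z",round(q["ee_pos"][2]-.16,4),"F",np.round(q["wrist_force"],1),"w",q["gripper_width"])
E
python3 - <<'E'
from h import *
q0=np.array(env.sense()["joint_positions"]); best=[]
for s in(1,-1):
    qs=[solver.inverse_kinematics(P(x,0,z),ori(s)) for x,z in((-.167,.19),(-.167,.007),(.043,.007))]
    for q in qs: print(s,None if q is None else np.round(q,2))
    if all(q is not None for q in qs): best.append((np.abs(qs[0]-q0).max(),s))
s=min(best)[1]; print("use",s); open("sign","w").write(str(s))
p=env.sense()["ee_pos"]
env.movel([p[0],p[1],.40],rate=.25)
env.reach(P(-.167,0,.19),ori(s)); st()
env.movel(P(-.167,0,.025),ori(s),rate=.15); st()
env.movel(P(-.167,0,.007),ori(s),rate=.04); st()
snap("top","t1")
E
```

```text
1 [-0.38  0.24  0.45  1.63 -0.11  1.29  1.96]
1 [-0.25  0.41  0.3   1.84 -0.15  0.92  1.99]
1 [-0.44  0.35  0.06  1.91 -0.03  0.89  1.51]
-1 [-0.63  0.28  0.77  1.65 -0.2   1.3  -1.09]
-1 [-0.56  0.47  0.71  1.86 -0.37  0.95 -0.95]
-1 [-0.87  0.39  0.6   1.93 -0.27  0.9  -1.4 ]
use -1
4.1 x,y [-0.1658 -0.0005] z 0.1899 F [ 0.1  0.1 -0.2] w 0.09195683996497883
5.35 x,y [-0.1673 -0.0006] z 0.0259 F [ 0.1 -0.  -0.1] w 0.09184817869516004
5.95 x,y [-1.671e-01  1.000e-04] z 0.0068 F [-0.1 -0.1  0.7] w 0.09160684354024802
```

Run:
```python
from h import *
o=ori(-1)
env.movel(P(-.08,0,.007),o,rate=.05); st()
snap("side","s2"); 
for r in tip_of("side","tray")[:3]: print(np.round(r["at"],3),round(r["score"],2), np.round([(np.array(r["at"])[:2]-S)@X,(np.array(r["at"])[:2]-S)@Y],3))
im=cv2.imread("pics/s2.png")[150:400,220:470]; cv2.imwrite("pics/s2c.png",cv2.resize(im,(600,600),interpolation=3))
```

```text
7.89 x,y [-0.0802  0.0001] z 0.007 F [ 1.2 -0.7  0.3] w 0.0914869061265773
[ 0.742  0.234 -0.   ] 0.86 [ 0.03  -0.231]
[ 0.35  -0.214  0.002] 0.61 [-0.281  0.275]
[0.565 0.041 0.156] 0.53 [-0.101 -0.005]
```

View pics/s2c.png

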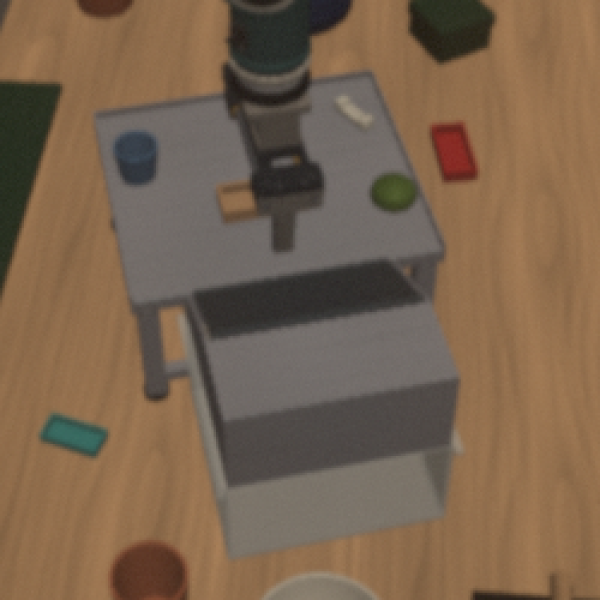

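The crop shows the tray at (235,200), now square to the sill and between the fingers. The front finger at (283,235) is still short of the dark flap. The network puts the tray at x = -101 mm, which fits. I'll carry on through the flap.

Run:
```python
from h import *
o=ori(-1)
for x in(-.03,.0,.02,.036): env.movel(P(x,0,.007),o,rate=.05); st()
env.pause(.3)
snap("side","s3")
for r in tip_of("side","tray")[:4]: print(np.round(r["at"],3),round(r["score"],2), np.round([(np.array(r["at"])[:2]-S)@X,(np.array(r["at"])[:2]-S)@Y],3))
im=cv2.imread("pics/s3.png")[200:400,250:450]; cv2.imwrite("pics/s3c.png",cv2.resize(im,(600,600),interpolation=3))
```

```text
9.14 x,y [-0.03   -0.0001] z 0.0071 F [ 0.6 -1.   0.9] w 0.09186165873249272
9.89 x,y [0.0006 0.    ] z 0.0072 F [-0.  -1.6  2.3] w 0.09188855046596382
10.44 x,y [0.0191 0.0001] z 0.0069 F [ 1.5 -4.1  1.6] w 0.09179893639047186
10.91 x,y [0.0343 0.0004] z 0.0065 F [ 2.2 -6.  -1.1] w 0.0916577273260448
[ 0.352 -0.215  0.001] 0.87 [-0.282  0.275]
[ 0.743  0.234 -0.   ] 0.65 [ 0.03  -0.232]
```

View pics/s3c.png

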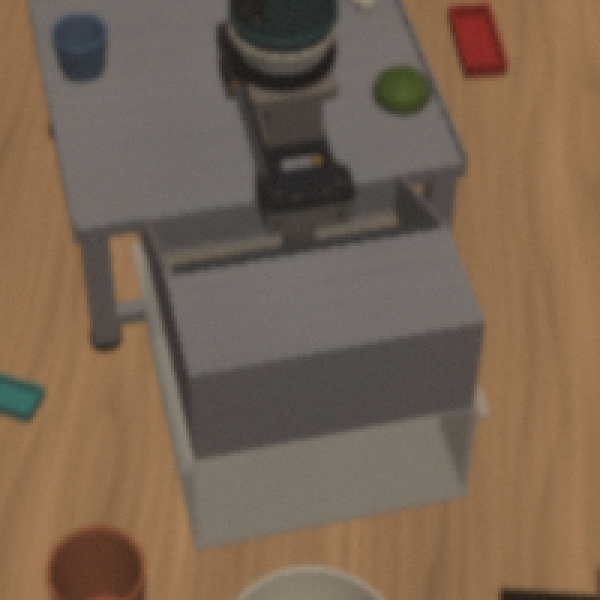

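In this crop the flap is open with the finger at (300,230), and no tan shows beside the finger at the sill near (220,220), so the tray has apparently dropped. I'll nudge 4 mm further and check the pan with depth and colour from the top before retreating.

Run:
```python
from h import *
o=ori(-1)
env.movel(P(.040,0,.007),o,rate=.04); st(); env.pause(.2)
p,d=viewer.read_camera("top"); cv2.imwrite("pics/t4.png",p[:,:,::-1])
for r in tip_of("top","tray")[:5]: print(np.round(r["at"],3),round(r["score"],2), np.round([(np.array(r["at"])[:2]-S)@X,(np.array(r["at"])[:2]-S)@Y],3))
im=p[170:350,120:300,::-1]; cv2.imwrite("pics/t4c.png",cv2.resize(im,(600,600),interpolation=3))
```

```text
11.56 x,y [0.038  0.0005] z 0.0063 F [ 3.  -7.3 -2.4] w 0.09182359363944671
[ 0.607 -0.24   0.004] 0.86 [-0.382  0.038]
[0.748 0.234 0.   ] 0.85 [ 0.029 -0.237]
[ 0.355 -0.22  -0.   ] 0.76 [-0.288  0.273]
[ 0.497 -0.256 -0.001] 0.71 [-0.364  0.148]
[0.521 0.189 0.024] 0.46 [ 0.053 -0.007]
```

View pics/t4c.png

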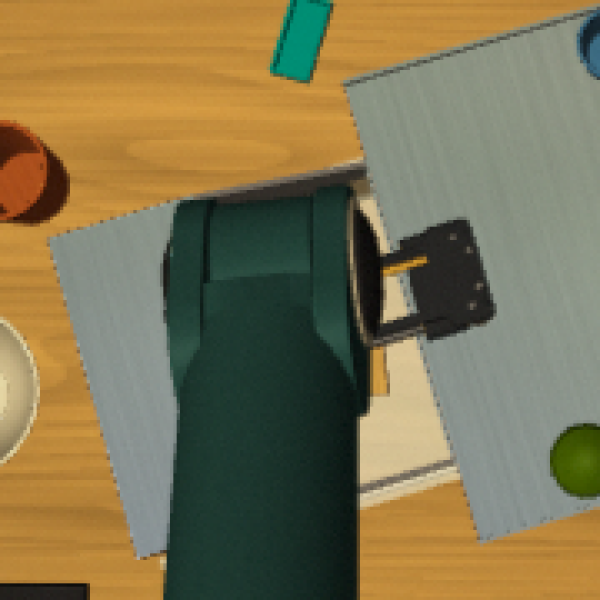

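The crop shows the tray's end at (380,370) on the pan floor. The network puts it at x = 53 mm and z = 0.024, which is 136 mm below the deck. I'll back out and then lift away.

Run:
```python
from h import *
o=ori(-1)
env.movel(P(-.11,0,.008),o,rate=.08); st()
env.movel(P(-.13,0,.15),o,rate=.15); env.pause(.5); st()
snap("side","s5")
for n in("cup","lime","rest","hinge","tray"):
  for r in tip_of("side",n)[:3]: print(n,np.round(r["at"],3),round(r["score"],2), np.round([(np.array(r["at"])[:2]-S)@X,(np.array(r["at"])[:2]-S)@Y],3))
im=cv2.imread("pics/s5.png")[150:400,220:470]; cv2.imwrite("pics/s5c.png",cv2.resize(im,(600,600),interpolation=3))
```

```text
13.88 x,y [-1.095e-01 -1.000e-04] z 0.008 F [-1.  -0.1  0. ] w 0.09183323842336037
15.49 x,y [-0.13  0.  ] z 0.1499 F [-0.4 -0.4 -0.1] w 0.09213673335563873
cup [0.702 0.006 0.163] 0.9 [-0.176 -0.126]
lime [0.431 0.016 0.158] 0.83 [-0.085  0.13 ]
rest [ 0.477 -0.103  0.159] 0.51 [-0.212  0.122]
hinge [0.497 0.241 0.221] 0.93 [0.11 0.  ]
tray [ 0.351 -0.218  0.002] 0.76 [-0.285  0.277]
tray [0.743 0.234 0.001] 0.72 [ 0.03  -0.233]
```

View pics/s5c.png

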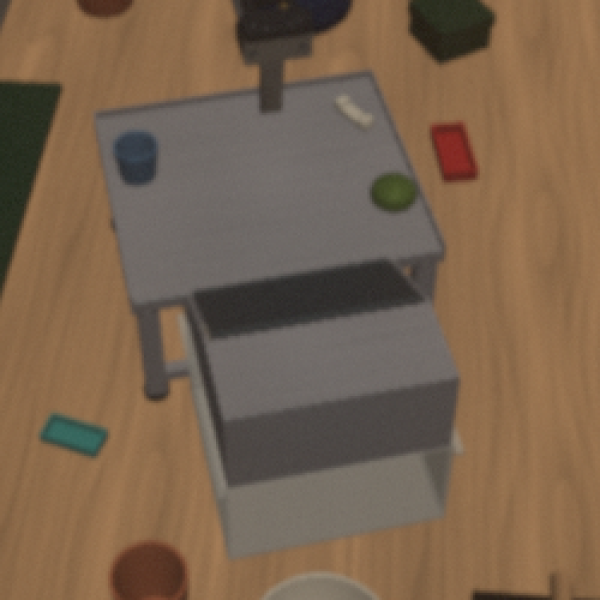

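The crop shows the flap shut as at the start (310,298), the deck clear of the tray, and the cup, lime and rest where they were. The gripper is free above the deck, so I'm handing in.

Run:
```python
from station import *
print(workorder.finish_job())
```

```text
the job is handed in; nothing more can be done
None
```

I handed the job in: the tray dropped into the scrap pan while the front finger held the flap open, the flap sprang shut afterwards, and the cup, lime and rest on the deck stayed in place; the judge's verdict was not shown.

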